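Snap a sharps box shut and prove the lid with a pull

TASK

The red lid of the yellow sharps box is ajar: press its front lip down with the closed fingers, never with more than 25 N, until the lid snaps fully shut. Then grip the black lug on the lid and pull it straight up with about 12 N (never above 20 N) for a good two seconds without a break to prove that the catch holds. Ease off and let go, leaving the lid shut and the bottle and jar beside the box where they are.

Things in the scene. Friction and masses are not known exactly. Their poses are not given: they have to be found in the camera images.
- lid (a joint): Angle of the hinged red lid, rad: 0 = shut, growing as its front rises, at most 0.8. It stays where it is left (about 1 N at the lip moves it). Its tongue has a sprung catch in the box: it meets the catch near 0.1 rad, takes up to about 15 N down on the lip near 0.055 rad, then gives way and snaps shut. Shut, it rises 0.6 mm at the lug for a 12 N pull and pops open near 30 N.
- bin: Yellow open-topped sharps box, 170 (x) x 150 (y) x 124 mm high, in a steel bracket (foot 210 x 190 mm) screwed to the counter: it cannot move. Origin: centre of the underside, on the counter. Its -x axis points out of its front, the lip side, roughly towards the robot; z up.
- lid_hinge (a point): Centre of the lid's hinge line at the box's rear top edge: box x = +85, z = 124 mm, line along the box's y. The red lid is a flat plate, 195 mm forward (box -x) from this line, 156 mm wide, 8 mm thick: its top lies 132 mm above the counter when shut; it overhangs the box's front by 25 mm.
- lid_press (a point): Point on the lid's top face to press on: middle of the white strip (26 x 100 mm) on the front lip, 170 mm forward of the hinge line. Moves with the lid; x along the lid towards the hinge, z normal to the lid. 35 mm of clear lid lie between it and the lug.
- lug_grip (a point): Centre of the grip of the black pull lug, a rib 30 (x) x 14 (y) mm (axes as lid_press), 120 mm forward of the hinge line, on the lid's middle line. The rib's top is 17 mm above this point, 34 to 55 mm above the lid. Grip it across its 14 mm (y) from above. It slides in its slot at about 1.5 N with 1 to 12 mm of upward play, unknown; only then does the pull reach the lid.
- gel: Bystander: clear bottle with white cap, 56 mm across, 150 mm high, to the left or right of the sharps box. Origin: centre of its underside.
- swabs: Bystander: glass jar with steel lid, 70 mm across, 90 mm high, on the other side of the box. Origin: centre of its underside.

How it is judged (in metres and radians):
On the way, in this order (a step that is already met when the one before it is completed fails the run):
1. the lid is pressed down until it has snapped shut (value of joint lid below 0.02 rad), for 0.2 s.
2. the shut lid is pulled by its lug with about 12 N for 1.2 s without a break; the strain of the catch shows the pull: 0.0030 rad is about 7 N and 0.0078 rad about 17 N (value of joint lid between 0.003 and 0.0078 rad and contact force between the fingers and lug above 2 N), for 1.2 s.
At the end, for the whole second after the job is handed in: The lid is shut (under 0.015 rad), nothing touches lid or lug, and gel bottle and jar stand upright within 20 mm of where they started (value of joint lid below 0.015 rad and contact force between the fingers and lid below 0.5 N and distance of each of gel, swabs from where it was at the start of the episode below 0.02 m and angle between each of gel, swabs's own z axis and vertical below 0.1 rad).
It fails at once if more than 30 N of press on the lid plate (contact force between the fingers and lid_c0 above 30 N).
It fails at once if the lug is pulled so hard (about 24 N) that the lid starts to leave its catch, or the lid is worked through its catch by the lug (value of joint lid between 0.011 and 0.06 rad and contact force between the fingers and lug above 2 N).
It fails at once if a bystander is shifted by more than 30 mm or tipped (distance of any of gel, swabs from where it was at the start of the episode above 0.03 m or angle between any of gel, swabs's own z axis and vertical above 0.3 rad).
It also fails if it takes over 70 s, if anything falls off the work surface, if the arm or the gripper's body presses on something with over 40 N, if the wrist force passes 120 N, or if a joint passes its speed limit or range.

ROBOT

A 7-joint arm with a two-finger parallel gripper is mounted at the origin on the work surface. World frame = base frame: x ahead of the robot, y to its left, z up, the work surface at z = 0. Lengths are in mm, angles in rad, forces in N, time in s.
With the tool pointing down it reaches from about 400 to 875 mm from the base axis. Payload 4.4 kg.
Tool frame: the origin (TCP) lies at the very end of the fingers, on their centre line; the grasp point (between the pads) lies 19 mm behind it; z points along the fingers, x is the direction in which the jaws open and shut, and the axes are right-handed (so a half turn about z gives the same grasp; the last joint's range is limited). The gripper opens to 85 mm and grips with 20 to 120 N. Pads are 22 mm wide; open, the fingers measure 114 mm over their backs; the gripper's body (76 mm by 85 mm) begins 54 mm behind the grasp point. The pads swing forward as they close: fully open they stand 13 mm farther back than shut.
Start: joints at [1.094, 0.628, 0.038, 1.517, -0.027, 0.996, -0.02], TCP at [259.601, -595.924, 231.313] pointing down, gripper open.
Joint ranges: [-3.06, 3.06], [-0.37, 2.12], [-1.25, 1.32], [0.18, 2.47], [-1.1, 4.24], [0.23, 1.98], [-2.94, 2.94]. Speed limits (rad/s): [2.57, 2.57, 3.14, 3.14, 3.14, 3.14, 3.14].

INTERFACE

Orientations are given as [roll, pitch, yaw] about the fixed x, y, z axes, in that order (R = Rz(yaw) Ry(pitch) Rx(roll)).
In Python, from cell import telemetry, get_image, get_calibration, ctrl gives the robot as it stands. The module is installed in compiled form; this text tells all that it offers.
- The arm moves only by the tool arm_command, never from a script. Its arguments are lists of equal length, an entry for each row: "rot": the turn, a rotation vector about the world's x, y, z in degrees, a list of three; "slide": the shift along the world's x, y, z in mm, a list of three; "gripper": the finger opening in mm, from 0 to 85.4. A call has 1 to 5 rows; each row shifts and turns the pose as measured when the row begins; what a row does not reach is not made up. A row lasts 1/12 s, in which the tool goes at most 41.7 mm and 7.16 degrees, less where a joint would pass 70% of its speed; a pose out of reach is approached as far as the arm can. A call with a gripper value outside its range is refused whole. The fingers move at their own pace and stop on an object; the grip force is fixed at half the most. Time passes only in rows, so rows that do not move let the fingers close. It gives the time, the measured TCP pose, the force and the opening at its end, in the units of the state.
- telemetry.read_state(): the state, without advancing time (a new reading comes with each control period).
- get_image(name): name is "side" or "top" or "wrist"; returns (picture, depth): 384x512x3 uint8, red, green, blue; 384x512 float32, mm along the optical axis (not along the pixel's ray), 0 where there is no reading.
- get_calibration(name): a dict with "fx", "fy", "cx", "cy" (pixels), "D" ([k1, k2, p1, p2, k3] as OpenCV has them; the pictures are not rectified), "xyz" and "attitude" of the camera in the world. Camera axes: x right, y up, looking along -z (the intrinsics and any distortion apply to the point x, -y, -z); pixel columns grow to the right and rows downward; lengths in mm; the calibration is good to about 2 mm. A picture is of the moment at which its call begins: read the wrist's pose just before it. get_calibration takes no time and is no camera call; for the wrist camera it gives the pose at the moment of the call.
- ctrl.finish_job(): hands the job in, once; it reports no verdict.
The state is a dict: "clock": time; "qpos": joint angles; "qd": joint speeds; "tau": joint torques, N m; "eef_pos": TCP position; "tool_rot": TCP orientation; "force": force on the tool from outside, world axes, zero at the start; "torque": the same for the moment, N m; "width": finger opening in mm.
Only numpy, scipy, OpenCV 4.12 (cv2) and the standard library are available. Lean on these libraries where they do the work, as an engineer would, in place of code of your own. Each camera call takes 0.05 s, during which the arm holds its last target.

## Working session

There is one attempt and no reset: what is moved stays moved. The work goes in short steps, Python scripts to look and compute and a tool call to move; the robot and the scene stay as the last step left them, time stands still between calls to the robot, and variables do not carry over. Pictures are saved under pics/ and viewed, and the job is handed in when it is done.

Besides the shell and the picture viewer there is one more tool, called as name(argument=value, ...) on one line, values as JSON. arm_command: Moves the arm, as the interface text tells. Its arguments: {"type":"object","properties":{"rot":{"type":"array"},"slide":{"type":"array"},"gripper":{"type":"array"}},"required":["rot","slide","gripper"]}

```bash
mkdir -p pics; python3 - <<'E'
from cell import telemetry, get_image, get_calibration
import cv2,numpy as np
print(telemetry.read_state())
for n in("side","top"):
    im,d=get_image(n); cv2.imwrite(f"pics/{n}0.png",im[:,:,::-1]); np.savez(f"pics/{n}0.npz",im=im,d=d)
    print(n,get_calibration(n))
E
```

```text
{'clock': 0.0, 'qpos': array([ 1.09420247,  0.62938486,  0.03846548,  1.51835222, -0.02701266,
        0.99632776, -0.01999932]), 'qd': array([-2.13327911e-05,  8.37035137e-04,  9.70369101e-04, -3.78398390e-04,
       -6.05083221e-04,  1.94351128e-03, -5.49167015e-04]), 'tau': array([-2.59462655e-05, -5.63395321e+01,  1.22622907e+00, -1.93446493e+01,
        1.09817268e-02,  1.06468366e-02,  2.57243306e-05]), 'eef_pos': array([ 259.33456649, -595.33691189,  230.36948558]), 'tool_rot': array([ 3.14156171e+00,  1.95323988e-03, -1.16002739e+00]), 'force': array([-0.25694594,  0.50906108, -0.17650855]), 'torque': array([ 0.03876019, -0.04034612, -0.00788456]), 'width': 85.31890087835744}
side {'fx': 369.49931094377206, 'fy': 369.49931094377206, 'cx': 253.33176121828527, 'cy': 196.3077887161762, 'D': array([-0.11892067,  0.        ,  0.        ,  0.        ,  0.        ]), 'xyz': array([ 438.37255165, -469.05464912,  493.42863032]), 'attitude': array([ 0.94404115, -0.00173674, -0.26539657])}
top {'fx': 422.38033641040613, 'fy': 422.38033641040613, 'cx': 263.2397153837096, 'cy': 180.55450339272133, 'D': array([-0.13829471,  0.        ,  0.        ,  0.        ,  0.        ]), 'xyz': array([379.7538967 ,  40.17773458, 930.87865237]), 'attitude': array([ 0.23193177,  0.00566702, -1.72623504])}
```

View pics/side0.png

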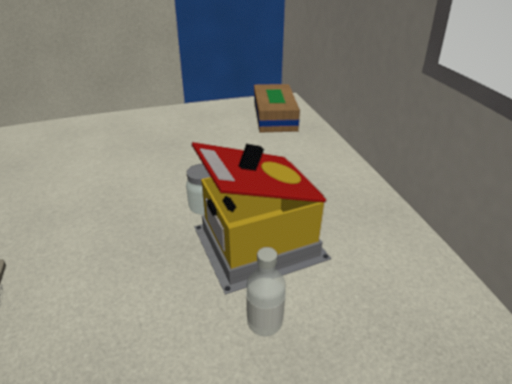

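View pics/top0.png

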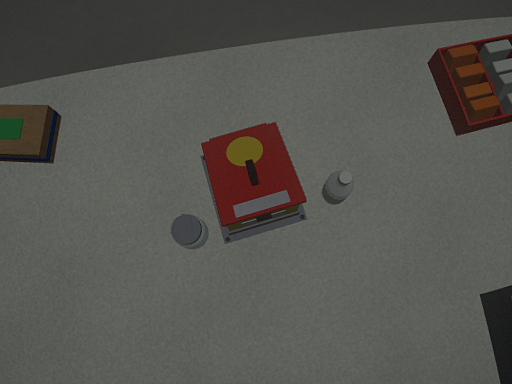

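The side view shows the lid ajar around (255,170), with the white strip at (216,165) and the lug at (252,157). The bottle is at (266,295), and the jar is behind the box at (200,190). In the top view the lid corners are about (203,150), (275,125), (303,203) and (223,222). The lug is at (252,172), the jar at (188,230) and the bottle at (339,185).

```bash
cat > h.py <<'E'
import cv2,numpy as np
from scipy.spatial.transform import Rotation as Ro
from cell import get_calibration
def cam(n):
    c=get_calibration(n);K=np.array([[c['fx'],0,c['cx']],[0,c['fy'],c['cy']],[0,0,1]])
    return K,np.array(c['D']),np.array(c['xyz']),Ro.from_euler('xyz',c['attitude']).as_matrix()
def unproj(n,uv,z,c=None):
    K,D,t,R=c or cam(n); uv=np.asarray(uv,float).reshape(-1,1,2)
    p=cv2.undistortPoints(uv,K,D).reshape(-1,2); z=np.asarray(z,float).reshape(-1)
    return t+np.c_[p[:,0]*z,-p[:,1]*z,-z]@R.T
def proj(n,P,c=None):
    K,D,t,R=c or cam(n); q=(np.atleast_2d(P)-t)@R
    q=q*[1,-1,-1]
    return cv2.projectPoints(q.reshape(-1,1,3),np.zeros(3),np.zeros(3),K,D)[0].reshape(-1,2)
E
python3 - <<'E'
from h import *
for n in("top","side"):
    f=np.load(f"pics/{n}0.npz");im=f['im'].astype(int);d=f['d']
    r,g,b=im[...,0],im[...,1],im[...,2]
    red=((r>80)&(g<0.35*r)&(b<0.4*r)&(d>0)).astype(np.uint8)
    if n=="top": red[:,350:]=0
    k,l,s,c=cv2.connectedComponentsWithStats(red); i=1+np.argmax(s[1:,4]); m=(l==i).astype(np.uint8)
    m=cv2.erode(m,np.ones((3,3)))
    v,u=np.nonzero(m);P=unproj(n,np.c_[u,v],d[v,u])
    # plane fit robust
    idx=np.ones(len(P),bool)
    for _ in range(6):
        c0=P[idx].mean(0);N=np.linalg.svd(P[idx]-c0,full_matrices=False)[2][2];N*=np.sign(N[2])
        e=(P-c0)@N; idx=abs(e)<max(2,2*np.median(abs(e)))
    print(n,len(P),idx.mean(),"c",c0,"N",N,"tilt",np.arccos(N[2]),"downhill yaw(-xdir?)",np.arctan2(N[1],N[0]), "res",e[idx].std())
    full=(l==i).astype(np.uint8)
    hull=cv2.convexHull(np.argwhere(full)[:,::-1].astype(np.int32))
    q=cv2.approxPolyDP(hull,8,True).reshape(-1,2); print(q.tolist())
    K,D,t,R=cam(n)
    for uv in q:
        A=unproj(n,uv,1.)[0]-t; s_=((c0-t)@N)/(A@N); print(uv,np.round(t+s_*A,1))
    w=cv2.resize(f['im'],None,fx=4,fy=4,interpolation=cv2.INTER_CUBIC)[:,:,::-1]
    x0,y0=(170,100) if n=="top" else (180,130)
    cv2.imwrite(f"pics/{n}crop.png",w[y0*4:y0*4+600,x0*4:x0*4+800])
E
```

```text
top 2639 0.9386131110269041 c [560.42052759  43.80925264 176.17270454] N [0.35610053 0.04937963 0.93314204] tilt 0.3677404870537373 downhill yaw(-xdir?) 0.13778899321032315 res 0.9160423559775058
[[305, 199], [222, 224], [202, 143], [274, 123]]
[305 199] [506.1 -49.7 201.8]
[222 224] [485.1 100.4 201.9]
[202 143] [661.5 124.1 133.3]
[274 123] [680.4 -24.2 134. ]
side 2045 0.9687041564792176 c [578.76974898   3.28781096 171.16346062] N [0.35620383 0.04710363 0.93322027] tilt 0.36752281342789844 downhill yaw(-xdir?) 0.1314750263203998 res 0.5091264063213621
[[324, 200], [223, 192], [193, 143], [281, 157]]
[324 200] [677.9 -31.8 135.1]
[223 192] [507.1 -60.  201.7]
[193 143] [486.3  94.1 201.9]
[281 157] [653.8 117.3 136.8]
```

```bash
ls pics
```

```text
side0.npz
side0.png
sidecrop.png
top0.npz
top0.png
topcrop.png
```

View pics/topcrop.png

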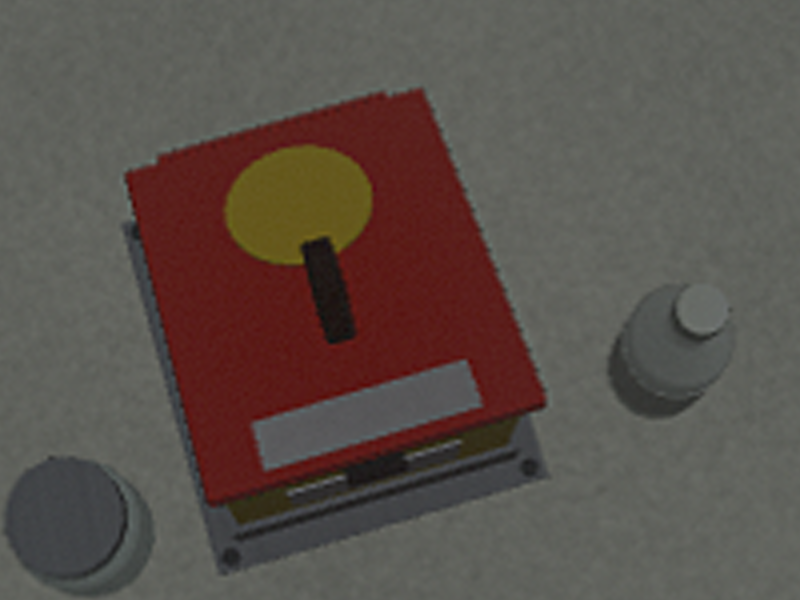

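View pics/sidecrop.png

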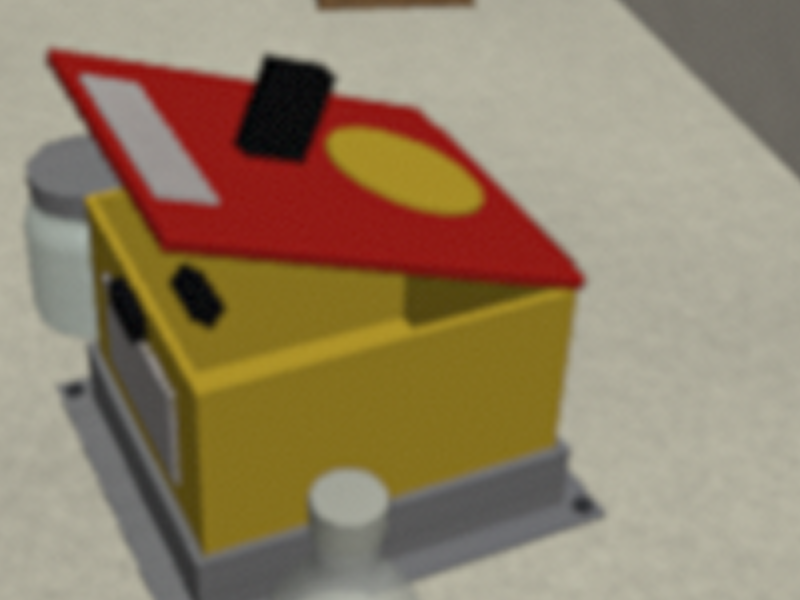

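```bash
cat > model.py <<'E'
from h import *
def lidpts(p,f,y,h):  # forward of hinge, lateral y, height above hinge plane
    hx,hy,yaw,a=p; f,y,h=map(np.asarray,(f,y,h))
    X=-f*np.cos(a)+h*np.sin(a); Z=124+f*np.sin(a)+h*np.cos(a)
    return np.c_[hx+X*np.cos(yaw)-y*np.sin(yaw),hy+X*np.sin(yaw)+y*np.cos(yaw),Z]
E
python3 - <<'E'
from model import *
from scipy.optimize import least_squares
F=[195,195,183,183,157,157,0,0];Y=[78,-78,50,-50,50,-50,78,-78]
T=[(208,500),(545,405),(263,470),(482,405),(252,422),(468,360),(127,172),(425,88)]
S=[(48,52),(163,243),(80,75),(155,198),(138,82),(220,205),(418,107),(583,280)]
T=(np.array(T)+.5)/4-.5+[170,100];S=(np.array(S)+.5)/4-.5+[180,130]
ct,cs=cam("top"),cam("side")
def sh(c,d): return (c[0],c[1],c[2]+d,c[3])
for mode in("both","top","side"):
  def r(p):
    P=lidpts(p[:4],F,Y,8*np.ones(8))
    a=[(proj("top",P,ct)-T).ravel()] if mode!="side" else []
    b=[(proj("side",P,cs)-S).ravel()] if mode!="top" else []
    return np.concatenate(a+b)
  s=least_squares(r,[665,50,.135,.367],loss='soft_l1',x_scale=[10,10,.1,.1]);p=s.x
  print(mode,p,"rms",np.sqrt((r(p)**2).mean()));print(np.round(r(p).reshape(-1,2),1).tolist())
  if mode=="both":np.save("p.npy",p)
p=np.load("p.npy")
for a in(p[3],.1,0):
  q=[*p[:3],a];print(a,"press",lidpts(q,[170],[0],[8]),"lug top",lidpts(q,[120],[0],[63]),"grip",lidpts(q,[120],[0],[46]))
# bystanders
f=np.load("pics/top0.npz");print("gel cap",unproj("top",[345,177],f['d'][177,345]),"jar lid",unproj("top",[187,229],f['d'][229,187]))
f=np.load("pics/top0.npz");print("lug top?",unproj("top",[255,183],f['d'][183,255]))
E
```

```text
both [6.68754134e+02 4.80695557e+01 1.30087321e-01 3.70318601e-01] rms 1.0476151715551654
[[-0.4, 1.7], [1.1, 0.4], [-0.2, -1.1], [-0.4, -0.7], [-0.7, -1.2], [-1.1, -1.2], [-0.1, 0.8], [0.3, 0.9], [-2.2, -1.5], [-2.4, -1.0], [0.9, 1.1], [1.0, 0.9], [0.6, 1.5], [0.6, 1.0], [-0.9, 0.4], [-0.2, 0.8]]
top [6.70494185e+02 4.79704406e+01 1.30340809e-01 3.42674461e-01] rms 0.801469092872675
[[0.2, 2.2], [1.1, 1.1], [0.3, -0.6], [-0.3, -0.1], [-0.3, -0.8], [-1.0, -0.8], [-0.1, 0.1], [0.2, 0.1]]
side [6.70115655e+02 5.01966022e+01 1.22528107e-01 3.62507258e-01] rms 1.1572781392261202
[[-1.6, -1.7], [-2.8, -1.5], [1.2, 0.8], [0.8, 0.4], [0.9, 1.1], [0.4, 0.5], [-0.4, -0.3], [-0.3, 0.0]]
0.3703186009794588 press [[514.48794772  27.88750707 192.98281388]] lug top [[580.44171655  36.5159836  226.15885598]] grip [[574.34119005  35.71787531 210.3112505 ]]
0.1 press [[501.82457224  26.23080663 148.93171415]] lug top [[556.59886307  33.39671528 198.66527241]] grip [[554.91603509  33.1765574  181.7502016 ]]
0 press [[500.19053732  26.01703216 132.        ]] lug top [[549.76806582  32.50306849 187.        ]] grip [[549.76806582  32.50306849 170.        ]]
gel cap [[ 545.59199073 -139.92598102  147.88766424]] jar lid [[501.80822908 180.55222778  90.76965774]]
lug top? [[551.43393165  32.5737335  188.6699605 ]]
```

arm_command(rot=[[0,0,-3],[0,0,-3],[0,0,-3],[0,0,-3],[0,0,-3]], slide=[[10,30,10],[15,38,6],[15,38,6],[15,38,6],[15,38,6]], gripper=[0,0,0,0,0])

```text
clock: 0.52
eef_pos: [321.3, -415.4, 260.0]
tool_rot: [3.134, 0.004, -1.451]
force: [0.6, -0.9, -0.3]
width: 25.5
```

arm_command(rot=[[0,0,0],[0,0,0],[0,0,0],[0,0,0],[0,0,0]], slide=[[16,38,2],[16,38,2],[16,38,2],[16,38,2],[16,38,2]], gripper=[0,0,0,0,0])

```text
clock: 0.93
eef_pos: [399.4, -222.3, 270.2]
tool_rot: [3.133, 0.004, -1.455]
force: [0.9, 0.4, -0.2]
width: -0.1
```

arm_command(rot=[[0,0,0],[0,0,0],[0,0,0],[0,0,0],[0,0,0]], slide=[[16,38,0],[16,38,0],[16,38,0],[16,38,0],[16,38,0]], gripper=[0,0,0,0,0])

```text
clock: 1.35
eef_pos: [477.5, -29.2, 270.5]
tool_rot: [3.133, 0.004, -1.456]
force: [1.1, -1.0, -0.3]
width: 0.4
```

arm_command(rot=[[0,0,0],[0,0,0.8],[0,0,0],[0,0,0]], slide=[[15,28,0],[15,25,-20],[0,3,-22],[0,0,0]], gripper=[0,0,0,0])

```text
clock: 1.68
eef_pos: [511.5, 42.4, 227.7]
tool_rot: [3.139, 0.009, -1.425]
force: [-1.3, -0.9, 0.6]
width: 0.0
```

```bash
python3 - <<'E'
from cell import telemetry, get_image, get_calibration
import cv2,numpy as np
s=telemetry.read_state();print(s['eef_pos'],s['tool_rot'],s['force'])
o=[]
for n in("side","wrist"):
    im,d=get_image(n);o.append(im[:,:,::-1])
a=cv2.resize(o[0][100:280,130:350],(800,600),interpolation=2)
cv2.imwrite("pics/a1.png",np.hstack([cv2.resize(a,(400,300)),cv2.resize(o[1],(400,300))]))
cv2.imwrite("pics/a2.png",a)
E
```

```text
[511.51817963  42.35084175 227.69382821] [ 3.13891223  0.00918652 -1.42504343] [-1.27006607 -0.86714063  0.56898595]
```

View pics/a1.png

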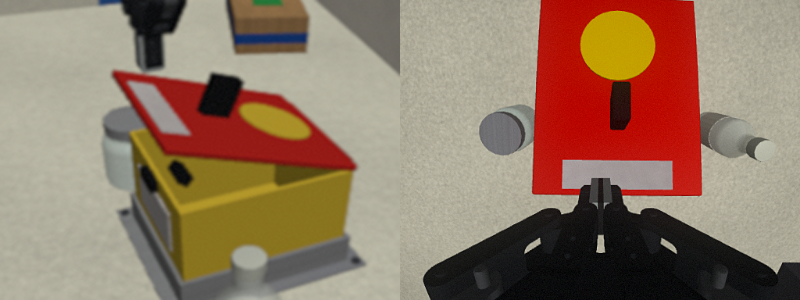

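In the right panel (wrist view) the closed fingers are at (600,190), pointing at the strip at (617,175). The lug is at (621,105), so the fingers sit about 14 mm too far left.

arm_command(rot=[[0,0,-0.8],[0,0,0],[0,0,0]], slide=[[1,-14,-12],[0,0,-9],[0,0,0]], gripper=[0,0,0])

```text
clock: 2.03
eef_pos: [515.3, 23.6, 212.2]
tool_rot: [-3.135, 0.007, -1.446]
force: [-0.4, 0.3, 0.3]
width: -0.0
```

arm_command(rot=[[0,0,0],[0,0,0]], slide=[[0,0,-6],[0,0,-4]], gripper=[0,0])

```text
clock: 2.2
eef_pos: [516.0, 22.0, 203.7]
tool_rot: [-3.132, 0.006, -1.45]
force: [0.2, -0.0, -0.3]
width: -0.1
```

arm_command(rot=[[0,0,0],[0,0,0],[0,0,0],[0,0,0]], slide=[[-1,1,-3],[-1,1,-3],[-1,1,-3],[-1,0,-3]], gripper=[0,0,0,0])

```text
clock: 2.53
eef_pos: [512.3, 25.4, 191.8]
tool_rot: [-3.13, 0.007, -1.45]
force: [-0.6, -0.5, -0.1]
width: 0.2
```

arm_command(rot=[[0,0,0],[0,0,0],[0,0,0],[0,0,0]], slide=[[-1,0,-4],[-1,0,-4],[-1,0,-4],[-1,0,-4]], gripper=[0,0,0,0])

```text
clock: 2.87
eef_pos: [507.9, 26.0, 174.6]
tool_rot: [-3.129, 0.007, -1.449]
force: [-0.0, 0.5, 0.4]
width: 0.1
```

arm_command(rot=[[0,0,0],[0,0,0],[0,0,0],[0,0,0]], slide=[[-1,0,-4],[-1,0,-4],[-1,0,-4],[-1,0,-4]], gripper=[0,0,0,0])

```text
clock: 3.2
eef_pos: [503.6, 26.0, 156.6]
tool_rot: [-3.129, 0.007, -1.449]
force: [0.1, 0.5, -0.2]
width: -0.1
```

```bash
python3 - <<'E'
from cell import telemetry, get_image, get_calibration
import cv2,numpy as np
s=telemetry.read_state();print(s['eef_pos'],s['tool_rot'],s['force'])
o=[]
for n in("side","wrist"):
    im,d=get_image(n);o.append(im[:,:,::-1])
a=cv2.resize(o[0][100:280,130:350],(800,600),interpolation=2)
cv2.imwrite("pics/b1.png",np.hstack([cv2.resize(a,(400,300)),cv2.resize(o[1],(400,300))]))
E
```

```text
[503.55705622  25.96645436 156.550919  ] [-3.12943252  0.0066445  -1.44882158] [ 0.10568517  0.51678422 -0.16124535]
```

View pics/b1.png

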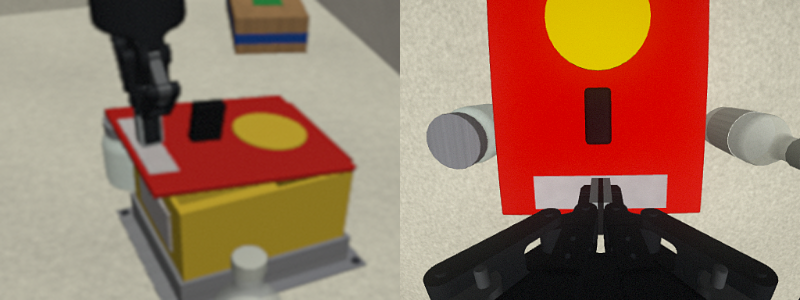

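The fingers, at (148,130) in the left panel, are pushing the strip down and the lid is nearly shut. In the wrist panel they are centred on the strip at (600,190).

arm_command(rot=[[0,0,0],[0,0,0],[0,0,0]], slide=[[0,0,-2],[0,0,-2],[0,0,-2]], gripper=[0,0,0])

```text
clock: 3.55
eef_pos: [503.1, 26.1, 150.1]
tool_rot: [-3.131, 0.007, -1.449]
force: [0.4, -0.1, 0.1]
width: -0.1
```

arm_command(rot=[[0,0,0]], slide=[[0,0,-2]], gripper=[0])

```text
clock: 3.63
eef_pos: [503.2, 26.1, 148.0]
tool_rot: [-3.13, 0.007, -1.449]
force: [-0.1, 0.3, 0.4]
width: 0.2
```

arm_command(rot=[[0,0,0]], slide=[[0,0,-2]], gripper=[0])

```text
clock: 3.72
eef_pos: [503.1, 26.0, 146.0]
tool_rot: [-3.131, 0.007, -1.449]
force: [-2.2, 0.3, 6.7]
width: -0.2
```

arm_command(rot=[[0,0,0]], slide=[[0,0,-1.5]], gripper=[0])

```text
clock: 3.8
eef_pos: [502.9, 26.0, 144.7]
tool_rot: [-3.131, 0.007, -1.449]
force: [-1.7, 0.6, 10.9]
width: 0.3
```

arm_command(rot=[[0,0,0]], slide=[[0,0,-1.5]], gripper=[0])

```text
clock: 3.88
eef_pos: [502.8, 26.0, 143.8]
tool_rot: [-3.131, 0.007, -1.449]
force: [-4.0, -1.2, 12.4]
width: 0.2
```

arm_command(rot=[[0,0,0]], slide=[[0,0,-1.5]], gripper=[0])

```text
clock: 3.97
eef_pos: [502.8, 26.0, 143.3]
tool_rot: [-3.131, 0.007, -1.449]
force: [-3.7, 0.4, 15.7]
width: 0.1
```

arm_command(rot=[[0,0,0]], slide=[[0,0,-1.7]], gripper=[0])

```text
clock: 4.05
eef_pos: [502.7, 26.0, 142.6]
tool_rot: [-3.131, 0.007, -1.449]
force: [-3.9, 0.3, 12.2]
width: 0.2
```

arm_command(rot=[[0,0,0]], slide=[[0,0,-1.7]], gripper=[0])

```text
clock: 4.13
eef_pos: [502.6, 26.0, 142.0]
tool_rot: [-3.13, 0.007, -1.449]
force: [-3.6, -0.0, 12.5]
width: 0.0
```

arm_command(rot=[[0,0,0]], slide=[[0,0,-1.7]], gripper=[0])

```text
clock: 4.22
eef_pos: [502.5, 25.9, 141.3]
tool_rot: [-3.13, 0.007, -1.449]
force: [-3.1, -0.7, 13.0]
width: -0.2
```

arm_command(rot=[[0,0,0]], slide=[[0,0,-1.7]], gripper=[0])

```text
clock: 4.3
eef_pos: [502.4, 25.9, 140.5]
tool_rot: [-3.13, 0.007, -1.45]
force: [-2.8, 0.2, 7.8]
width: 0.2
```

arm_command(rot=[[0,0,0]], slide=[[0,0,-1.7]], gripper=[0])

```text
clock: 4.38
eef_pos: [502.3, 25.9, 139.5]
tool_rot: [-3.129, 0.007, -1.45]
force: [-1.9, -1.4, 5.3]
width: 0.0
```

arm_command(rot=[[0,0,0]], slide=[[0,0,-1.7]], gripper=[0])

```text
clock: 4.47
eef_pos: [502.2, 25.9, 138.2]
tool_rot: [-3.129, 0.007, -1.45]
force: [-1.9, 0.2, 2.6]
width: 0.1
```

arm_command(rot=[[0,0,0],[0,0,0]], slide=[[0,0,-1.7],[0,0,-1.7]], gripper=[0,0])

```text
clock: 4.63
eef_pos: [502.4, 25.9, 134.7]
tool_rot: [-3.128, 0.007, -1.45]
force: [-0.2, -0.1, -0.1]
width: -0.0
```

arm_command(rot=[[0,0,0]], slide=[[0,0,-1.5]], gripper=[0])

```text
clock: 4.72
eef_pos: [502.6, 26.0, 132.9]
tool_rot: [-3.128, 0.007, -1.449]
force: [-0.8, -0.5, 0.4]
width: -0.3
```

arm_command(rot=[[0,0,0]], slide=[[0,0,-1.2]], gripper=[0])

```text
clock: 4.8
eef_pos: [502.7, 26.0, 131.6]
tool_rot: [-3.128, 0.007, -1.45]
force: [-3.4, -0.4, 14.3]
width: 0.0
```

arm_command(rot=[[0,0,0]], slide=[[0,0,-0.8]], gripper=[0])

```text
clock: 4.88
eef_pos: [502.6, 26.0, 131.4]
tool_rot: [-3.128, 0.007, -1.45]
force: [-4.0, -0.9, 19.8]
width: 0.3
```

arm_command(rot=[[0,0,0],[0,0,0],[0,0,0],[0,0,0],[0,0,0]], slide=[[0,0,2],[0,0,15],[-5,0,30],[-5,0,30],[0,0,20]], gripper=[0,0,20,40,40])

```text
clock: 5.3
eef_pos: [489.0, 25.8, 226.6]
tool_rot: [-3.139, 0.007, -1.45]
force: [-0.2, -0.1, -0.1]
width: 35.8
```

arm_command(rot=[[0,0,0],[0,0,0],[0,0,0]], slide=[[0,0,10],[0,0,0],[0,0,0]], gripper=[40,40,40])

```text
clock: 5.55
eef_pos: [491.6, 26.0, 241.0]
tool_rot: [-3.13, 0.007, -1.45]
force: [-0.4, 0.5, 0.4]
width: 40.1
```

```bash
cat > snap.py <<'E'
import sys
from cell import telemetry, get_image, get_calibration
from h import *
k=sys.argv[1]
s=telemetry.read_state();print(s['clock'],s['eef_pos'],s['tool_rot'],s['force'],s['width'])
o={}
for n in("side","wrist","top"):
    c=cam(n); im,d=get_image(n);o[n]=im[:,:,::-1]
    np.savez(f"pics/{k}_{n}.npz",im=im,d=d,K=c[0],D=c[1],t=c[2],R=c[3])
a=o["side"][100:280,130:350]
cv2.imwrite(f"pics/{k}.png",np.vstack([np.hstack([cv2.resize(a,(400,300),interpolation=2),cv2.resize(o["top"][100:250,160:360],(400,300),interpolation=2)]),np.hstack([cv2.resize(o["wrist"],(400,300)),np.zeros((300,400,3),np.uint8)])]))
cv2.imwrite(f"pics/{k}_w.png",o["wrist"])
E
python3 snap.py c
```

```text
5.55 [491.63684057  26.04499198 241.04791033] [-3.13020361  0.0070023  -1.44950856] [-0.38887489  0.49812202  0.37563356] 40.05814145473201
```

View pics/c.png

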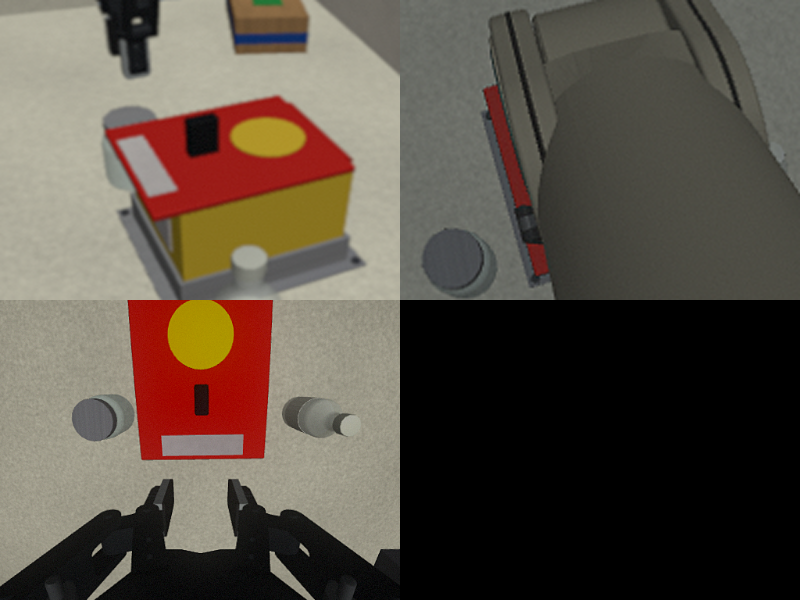

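View pics/c_w.png

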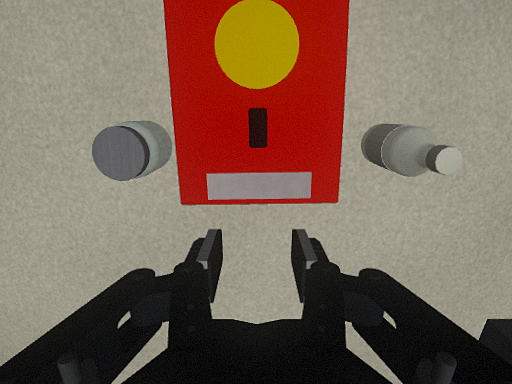

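The lid now lies flat and shut on the box (side panel). In the wrist picture the lug is at (258,127), the strip at (259,186), and the open fingers straddle column 257.

```bash
python3 - <<'E'
from h import *
f=np.load("pics/c_wrist.npz");c=(f['K'],f['D'],f['t'],f['R'])
im=f['im'].astype(int);d=f['d']
sub=np.zeros(d.shape,bool);sub[95:160,235:280]=1
m=sub&(im.max(2)<70)&(d>0)
v,u=np.nonzero(m);P=unproj("wrist",np.c_[u,v],d[v,u],c)
print(len(P),np.percentile(P[:,2],[5,50,95]))
T=P[P[:,2]>180];print(np.round(T.mean(0),1),T.min(0).round(1),T.max(0).round(1))
r=cv2.minAreaRect(T[:,:2].astype(np.float32));print(r)
w=(sub==0)&(im.min(2)>110)&(d>0);w[:165]=0;w[205:]=0;w[:,:200]=0;w[:,320:]=0
v,u=np.nonzero(w);P=unproj("wrist",np.c_[u,v],d[v,u],c);P=P[P[:,2]>110];print("strip",P.mean(0),cv2.minAreaRect(P[:,:2].astype(np.float32)))
E
```

```text
703 [171.2200431  172.49008261 173.63572265]<stdin>:8: RuntimeWarning: Mean of empty slice.
  ret = um.true_divide(
Traceback (most recent call last):
ValueError: zero-size array to reduction operation minimum which has no identity
```

```bash
python3 - <<'E'
from h import *
f=np.load("pics/c_wrist.npz");c=(f['K'],f['D'],f['t'],f['R'])
im=f['im'].astype(int);d=f['d']
sub=np.zeros(d.shape,bool);sub[95:160,235:280]=1
m=sub&(im.max(2)<70)&(d>0)
v,u=np.nonzero(m);P=unproj("wrist",np.c_[u,v],d[v,u],c)
T=P;print(np.round(T.mean(0),1),cv2.minAreaRect(T[:,:2].astype(np.float32)))
w=(sub==0)&(im.min(2)>110)&(d>0);w[:165]=0;w[205:]=0;w[:,:200]=0;w[:,320:]=0
v,u=np.nonzero(w);P=unproj("wrist",np.c_[u,v],d[v,u],c);P=P[P[:,2]>110];print("strip",P.mean(0),cv2.minAreaRect(P[:,:2].astype(np.float32)))
v,u=np.nonzero((im[...,0]>120)&(im[...,1]<50)&(d>0));P=unproj("wrist",np.c_[u,v],d[v,u],c);print("lid z",np.median(P[:,2]))
E
```

```text
[553.9  32.7 172.4] ((553.5772094726562, 32.69091033935547), (29.316600799560547, 13.252446174621582), 6.905779838562012)
strip [498.28244467  24.80504405 132.17343521] ((498.1193542480469, 24.901756286621094), (25.806882858276367, 99.63888549804688), 7.911840915679932)
lid z 131.69594433100838
```

arm_command(rot=[[0,0,0],[0,0,0],[0,0,0],[0,0,0]], slide=[[25,3,-5],[25,3,-10],[8,1,-10],[0,0,0]], gripper=[40,40,40,40])

```text
clock: 6.03
eef_pos: [547.5, 32.8, 209.8]
tool_rot: [-3.141, 0.007, -1.45]
force: [-0.8, 0.1, -0.3]
width: 40.1
```

```bash
python3 snap.py d; python3 - <<'E'
from h import *
f=np.load("pics/d_wrist.npz");im=f['im']
cv2.imwrite("pics/d_w.png",cv2.resize(im[100:384,100:412,::-1],None,fx=2,fy=2))
E
```

```text
6.0333 [547.51728094  32.75438916 209.78059521] [-3.14127179  0.00717645 -1.44977489] [-0.75409959  0.09028779 -0.30272217] 40.05666335923082
```

View pics/d_w.png

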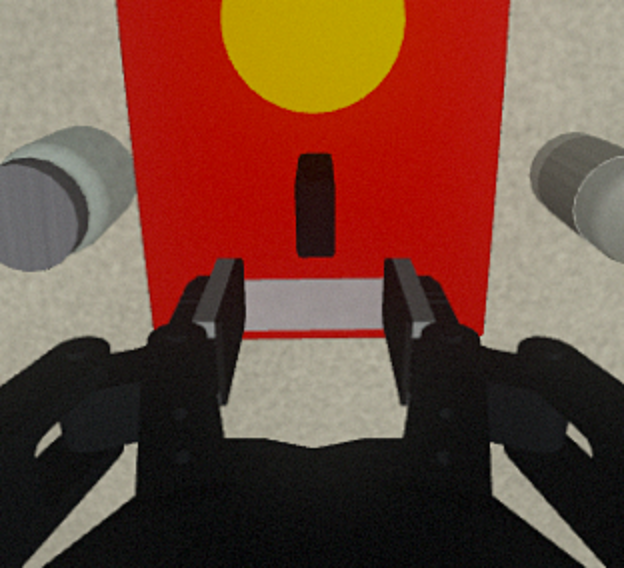

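The lug at (315,205) in this crop is centred between the pads at columns 242 and 386. Descending.

arm_command(rot=[[0,0,0],[0,0,0],[0,0,0],[0,0,0],[0,0,0]], slide=[[3,0,-15],[1,0,-15],[0,0,-15],[0,0,-8],[0,0,0]], gripper=[40,40,40,40,40])

```text
clock: 6.6
eef_pos: [546.9, 31.6, 160.6]
tool_rot: [-3.138, 0.007, -1.451]
force: [0.5, 0.8, 0.2]
width: 40.0
```

```bash
python3 snap.py e; python3 - <<'E'
from h import *
f=np.load("pics/e_wrist.npz");im=f['im']
w=cv2.resize(im[100:384,100:412,::-1],(440,400));f=np.load("pics/e_side.npz")['im'][120:240,170:290,::-1]
cv2.imwrite("pics/e_w.png",np.hstack([w,cv2.resize(f,(360,400),interpolation=2)]))
E
```

```text
6.6 [546.9155798   31.60253377 160.60745411] [-3.13846091  0.00665272 -1.45060316] [0.47413487 0.75170045 0.18663111] 39.95051238934397
```

View pics/e_w.png

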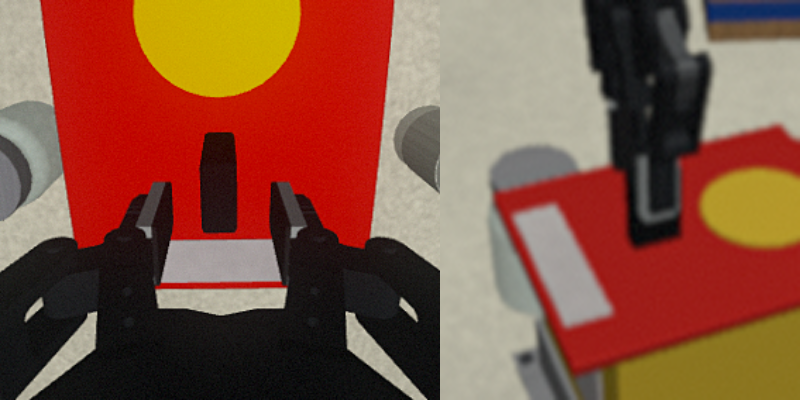

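The pads straddle the lug at (218,180) in the wrist panel. They still need about 5 mm of +x and 21 mm down.

arm_command(rot=[[0,0,0],[0,0,0],[0,0,0],[0,0,0]], slide=[[5,1,-7],[2,0,-6],[1,0,-5],[0,0,-1]], gripper=[40,40,40,40])

```text
clock: 7.08
eef_pos: [559.7, 33.2, 144.7]
tool_rot: [-3.128, 0.006, -1.451]
force: [0.3, -0.2, 0.8]
width: 40.3
```

arm_command(rot=[[0,0,0]], slide=[[0,0,0]], gripper=[40])

```text
clock: 7.17
eef_pos: [559.6, 33.1, 144.2]
tool_rot: [-3.129, 0.006, -1.451]
force: [-0.8, -0.7, -0.6]
width: 39.8
```

arm_command(rot=[[0,0,0],[0,0,0],[0,0,0]], slide=[[-5,0,-2],[0,0,-2],[0,0,0]], gripper=[40,40,40])

```text
clock: 7.42
eef_pos: [553.9, 33.1, 139.6]
tool_rot: [-3.13, 0.007, -1.451]
force: [0.8, -0.3, 0.4]
width: 40.3
```

```bash
python3 snap.py f; python3 - <<'E'
from h import *
f=np.load("pics/f_wrist.npz");im=f['im']
w=cv2.resize(im[100:384,100:412,::-1],(440,400));f=np.load("pics/f_side.npz")['im'][120:240,170:290,::-1]
cv2.imwrite("pics/f_w.png",np.hstack([w,cv2.resize(f,(360,400),interpolation=2)]))
E
```

```text
7.4167 [553.89564839  33.13311238 139.61944488] [-3.12962433  0.0065169  -1.45062019] [ 0.76101361 -0.3243537   0.39333662] 40.27934209880583
```

View pics/f_w.png

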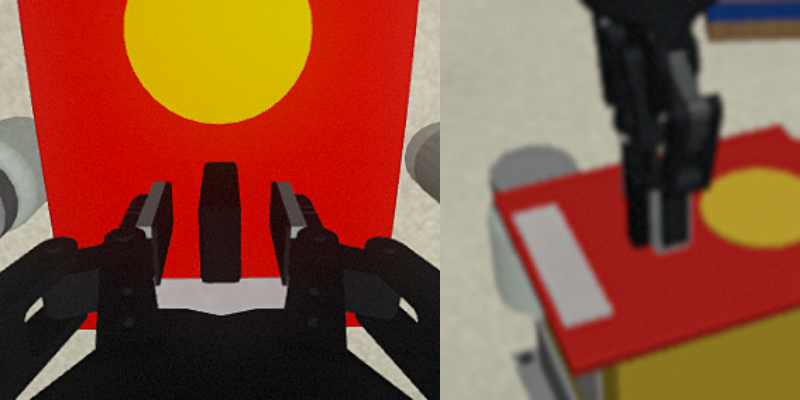

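The lug at (219,220) sits centred between the pads in the wrist panel. Closing.

arm_command(rot=[[0,0,0],[0,0,0],[0,0,0],[0,0,0],[0,0,0]], slide=[[0,0,0],[0,0,0],[0,0,0],[0,0,0],[0,0,0]], gripper=[30,20,5,5,5])

```text
clock: 7.98
eef_pos: [554.6, 33.4, 140.4]
tool_rot: [-3.128, 0.006, -1.449]
force: [-0.7, -0.3, -0.5]
width: 13.1
```

arm_command(rot=[[0,0,0],[0,0,0]], slide=[[0,0,0],[0,0,0]], gripper=[5,5])

```text
clock: 8.15
eef_pos: [554.6, 33.4, 140.4]
tool_rot: [-3.128, 0.006, -1.448]
force: [0.0, 0.9, -0.2]
width: 13.2
```

arm_command(rot=[[0,0,0],[0,0,0]], slide=[[0,0,0.8],[0,0,0.8]], gripper=[5,5])

```text
clock: 8.32
eef_pos: [554.6, 33.4, 141.8]
tool_rot: [-3.128, 0.006, -1.448]
force: [-0.3, -0.2, -1.6]
width: 13.1
```

arm_command(rot=[[0,0,0]], slide=[[0,0,0.8]], gripper=[5])

```text
clock: 8.4
eef_pos: [554.6, 33.4, 142.6]
tool_rot: [-3.128, 0.006, -1.448]
force: [1.3, -0.2, -1.4]
width: 13.0
```

arm_command(rot=[[0,0,0]], slide=[[0,0,0.8]], gripper=[5])

```text
clock: 8.48
eef_pos: [554.6, 33.4, 143.4]
tool_rot: [-3.128, 0.006, -1.448]
force: [-0.1, 0.5, -1.7]
width: 13.2
```

arm_command(rot=[[0,0,0]], slide=[[0,0,0.8]], gripper=[5])

```text
clock: 8.57
eef_pos: [554.6, 33.4, 144.3]
tool_rot: [-3.128, 0.006, -1.448]
force: [0.2, 0.3, -0.9]
width: 13.5
```

arm_command(rot=[[0,0,0]], slide=[[0,0,0.7]], gripper=[5])

```text
clock: 8.65
eef_pos: [554.6, 33.4, 145.1]
tool_rot: [-3.128, 0.006, -1.448]
force: [1.3, -0.1, -1.5]
width: 12.9
```

arm_command(rot=[[0,0,0]], slide=[[0,0,0.7]], gripper=[5])

```text
clock: 8.73
eef_pos: [554.6, 33.4, 145.9]
tool_rot: [-3.128, 0.006, -1.448]
force: [0.7, 0.8, -0.9]
width: 13.1
```

arm_command(rot=[[0,0,0]], slide=[[0,0,0.7]], gripper=[5])

```text
clock: 8.82
eef_pos: [554.6, 33.4, 146.5]
tool_rot: [-3.128, 0.006, -1.448]
force: [2.3, 1.1, -8.6]
width: 13.5
```

arm_command(rot=[[0,0,0]], slide=[[0,0,0.7]], gripper=[5])

```text
clock: 8.9
eef_pos: [554.6, 33.4, 146.6]
tool_rot: [-3.128, 0.006, -1.448]
force: [3.6, 0.8, -11.5]
width: 13.5
```

arm_command(rot=[[0,0,0]], slide=[[0,0,0.5]], gripper=[5])

```text
clock: 8.98
eef_pos: [554.6, 33.4, 146.6]
tool_rot: [-3.129, 0.006, -1.448]
force: [2.6, -0.0, -8.0]
width: 13.0
```

arm_command(rot=[[0,0,0]], slide=[[0,0,0.5]], gripper=[5])

```text
clock: 9.07
eef_pos: [554.6, 33.4, 146.6]
tool_rot: [-3.129, 0.006, -1.448]
force: [3.4, 0.3, -8.9]
width: 13.3
```

arm_command(rot=[[0,0,0],[0,0,0]], slide=[[0,0,0.7],[0,0,0.7]], gripper=[5,5])

```text
clock: 9.23
eef_pos: [554.6, 33.4, 146.8]
tool_rot: [-3.13, 0.006, -1.448]
force: [4.8, 0.3, -13.7]
width: 13.2
```

arm_command(rot=[[0,0,0],[0,0,0],[0,0,0],[0,0,0]], slide=[[0,0,0.7],[0,0,0.7],[0,0,0.7],[0,0,0.7]], gripper=[5,5,5,5])

```text
clock: 9.57
eef_pos: [554.6, 33.5, 147.1]
tool_rot: [-3.131, 0.006, -1.447]
force: [5.5, 0.6, -19.4]
width: 13.3
```

arm_command(rot=[[0,0,0]], slide=[[0,0,0.4]], gripper=[5])

```text
clock: 9.65
eef_pos: [554.7, 33.4, 147.1]
tool_rot: [-3.131, 0.006, -1.447]
force: [4.3, 0.1, -14.4]
width: 13.0
```

arm_command(rot=[[0,0,0]], slide=[[0,0,0.5]], gripper=[5])

```text
clock: 9.73
eef_pos: [554.6, 33.4, 147.2]
tool_rot: [-3.131, 0.006, -1.447]
force: [5.2, -0.2, -18.2]
width: 13.3
```

arm_command(rot=[[0,0,0]], slide=[[0,0,0.5]], gripper=[5])

```text
clock: 9.82
eef_pos: [554.6, 33.4, 147.2]
tool_rot: [-3.132, 0.006, -1.447]
force: [5.3, 0.7, -18.8]
width: 13.3
```

arm_command(rot=[[0,0,0]], slide=[[0,0,0.2]], gripper=[5])

```text
clock: 9.9
eef_pos: [554.7, 33.4, 147.2]
tool_rot: [-3.132, 0.006, -1.447]
force: [4.6, 0.2, -15.0]
width: 12.8
```

arm_command(rot=[[0,0,0]], slide=[[0,0,0.3]], gripper=[5])

```text
clock: 9.98
eef_pos: [554.6, 33.4, 147.2]
tool_rot: [-3.132, 0.006, -1.447]
force: [4.8, 0.4, -18.4]
width: 13.3
```

arm_command(rot=[[0,0,0]], slide=[[0,0,0.3]], gripper=[5])

```text
clock: 10.07
eef_pos: [554.6, 33.4, 147.2]
tool_rot: [-3.132, 0.006, -1.447]
force: [5.2, 1.5, -18.6]
width: 13.3
```

arm_command(rot=[[0,0,0]], slide=[[0,0,0]], gripper=[5])

```text
clock: 10.15
eef_pos: [554.7, 33.4, 147.2]
tool_rot: [-3.132, 0.006, -1.447]
force: [3.4, 0.3, -13.5]
width: 13.4
```

arm_command(rot=[[0,0,0]], slide=[[0,0,0.1]], gripper=[5])

```text
clock: 10.23
eef_pos: [554.6, 33.4, 147.2]
tool_rot: [-3.132, 0.006, -1.447]
force: [3.9, 0.2, -16.7]
width: 13.2
```

arm_command(rot=[[0,0,0]], slide=[[0,0,0.1]], gripper=[5])

```text
clock: 10.32
eef_pos: [554.7, 33.4, 147.2]
tool_rot: [-3.132, 0.006, -1.447]
force: [4.6, 0.8, -17.1]
width: 13.1
```

arm_command(rot=[[0,0,0]], slide=[[0,0,-0.1]], gripper=[5])

```text
clock: 10.4
eef_pos: [554.7, 33.4, 147.1]
tool_rot: [-3.132, 0.006, -1.447]
force: [4.2, 0.4, -12.9]
width: 12.8
```

arm_command(rot=[[0,0,0]], slide=[[0,0,-0.1]], gripper=[5])

```text
clock: 10.48
eef_pos: [554.7, 33.4, 147.2]
tool_rot: [-3.132, 0.006, -1.447]
force: [4.3, 1.4, -13.7]
width: 13.3
```

arm_command(rot=[[0,0,0]], slide=[[0,0,-0.1]], gripper=[5])

```text
clock: 10.57
eef_pos: [554.7, 33.4, 147.2]
tool_rot: [-3.132, 0.006, -1.447]
force: [4.0, 0.8, -14.5]
width: 13.5
```

arm_command(rot=[[0,0,0],[0,0,0]], slide=[[0,0,-0.2],[0,0,-0.2]], gripper=[5,5])

```text
clock: 10.73
eef_pos: [554.7, 33.4, 147.1]
tool_rot: [-3.132, 0.006, -1.447]
force: [3.4, -0.2, -12.7]
width: 12.9
```

arm_command(rot=[[0,0,0],[0,0,0]], slide=[[0,0,-0.2],[0,0,-0.2]], gripper=[5,5])

```text
clock: 10.9
eef_pos: [554.7, 33.4, 147.1]
tool_rot: [-3.131, 0.006, -1.447]
force: [3.1, 0.5, -12.1]
width: 13.0
```

arm_command(rot=[[0,0,0],[0,0,0]], slide=[[0,0,-0.2],[0,0,-0.2]], gripper=[5,5])

```text
clock: 11.07
eef_pos: [554.7, 33.4, 147.1]
tool_rot: [-3.131, 0.006, -1.447]
force: [2.8, 1.4, -10.6]
width: 12.8
```

arm_command(rot=[[0,0,0],[0,0,0]], slide=[[0,0,-0.1],[0,0,-0.1]], gripper=[5,5])

```text
clock: 11.23
eef_pos: [554.7, 33.4, 147.1]
tool_rot: [-3.131, 0.006, -1.447]
force: [3.3, -0.3, -10.9]
width: 13.3
```

arm_command(rot=[[0,0,0],[0,0,0]], slide=[[0,0,-0.1],[0,0,-0.1]], gripper=[5,5])

```text
clock: 11.4
eef_pos: [554.7, 33.4, 147.1]
tool_rot: [-3.131, 0.006, -1.447]
force: [1.9, 0.0, -10.7]
width: 13.4
```

arm_command(rot=[[0,0,0],[0,0,0]], slide=[[0,0,-0.1],[0,0,-0.1]], gripper=[5,5])

```text
clock: 11.57
eef_pos: [554.7, 33.4, 147.0]
tool_rot: [-3.131, 0.006, -1.447]
force: [3.4, -0.0, -10.5]
width: 13.6
```

arm_command(rot=[[0,0,0],[0,0,0]], slide=[[0,0,0],[0,0,0]], gripper=[5,5])

```text
clock: 11.73
eef_pos: [554.7, 33.4, 147.1]
tool_rot: [-3.131, 0.006, -1.447]
force: [3.5, -0.3, -11.1]
width: 13.5
```

arm_command(rot=[[0,0,0],[0,0,0],[0,0,0]], slide=[[0,0,0],[0,0,0],[0,0,0]], gripper=[5,5,5])

```text
clock: 11.98
eef_pos: [554.7, 33.4, 147.1]
tool_rot: [-3.131, 0.006, -1.447]
force: [3.2, 0.3, -10.9]
width: 12.9
```

arm_command(rot=[[0,0,0],[0,0,0],[0,0,0]], slide=[[0,0,0],[0,0,0],[0,0,0]], gripper=[5,5,5])

```text
clock: 12.23
eef_pos: [554.7, 33.4, 147.1]
tool_rot: [-3.131, 0.006, -1.447]
force: [2.9, 1.1, -11.4]
width: 13.0
```

arm_command(rot=[[0,0,0],[0,0,0],[0,0,0]], slide=[[0,0,0],[0,0,0],[0,0,0]], gripper=[5,5,5])

```text
clock: 12.48
eef_pos: [554.7, 33.4, 147.1]
tool_rot: [-3.131, 0.006, -1.447]
force: [3.4, 1.1, -11.1]
width: 13.2
```

arm_command(rot=[[0,0,0],[0,0,0],[0,0,0]], slide=[[0,0,0],[0,0,0],[0,0,0]], gripper=[5,5,5])

```text
clock: 12.73
eef_pos: [554.7, 33.4, 147.0]
tool_rot: [-3.131, 0.006, -1.447]
force: [3.2, -0.3, -10.5]
width: 13.0
```

arm_command(rot=[[0,0,0],[0,0,0],[0,0,0]], slide=[[0,0,0.1],[0,0,0],[0,0,0]], gripper=[5,5,5])

```text
clock: 12.98
eef_pos: [554.7, 33.4, 147.0]
tool_rot: [-3.131, 0.006, -1.447]
force: [3.5, -0.2, -10.6]
width: 13.1
```

arm_command(rot=[[0,0,0],[0,0,0],[0,0,0],[0,0,0]], slide=[[0,0,0],[0,0,0],[0,0,0],[0,0,0]], gripper=[5,5,5,5])

```text
clock: 13.32
eef_pos: [554.7, 33.4, 147.1]
tool_rot: [-3.131, 0.006, -1.447]
force: [2.6, -0.1, -11.0]
width: 13.3
```

arm_command(rot=[[0,0,0],[0,0,0],[0,0,0],[0,0,0]], slide=[[0,0,0],[0,0,0],[0,0,0],[0,0,0]], gripper=[5,5,5,5])

```text
clock: 13.65
eef_pos: [554.7, 33.4, 147.1]
tool_rot: [-3.131, 0.006, -1.447]
force: [3.0, 0.7, -10.7]
width: 13.4
```

arm_command(rot=[[0,0,0],[0,0,0],[0,0,0],[0,0,0]], slide=[[0,0,0],[0,0,0],[0,0,0],[0,0,0]], gripper=[5,5,5,5])

```text
clock: 13.98
eef_pos: [554.7, 33.4, 147.1]
tool_rot: [-3.131, 0.006, -1.447]
force: [3.2, 0.8, -11.1]
width: 13.2
```

The pull held at about 11 N for over 3 s. Easing off and letting go.

arm_command(rot=[[0,0,0],[0,0,0],[0,0,0]], slide=[[0,0,-0.5],[0,0,-0.7],[0,0,-0.8]], gripper=[5,5,5])

```text
clock: 14.23
eef_pos: [554.7, 33.4, 146.7]
tool_rot: [-3.131, 0.006, -1.447]
force: [0.2, 0.5, -0.9]
width: 13.0
```

arm_command(rot=[[0,0,0],[0,0,0]], slide=[[0,0,-0.8],[0,0,0]], gripper=[5,5])

```text
clock: 14.4
eef_pos: [554.6, 33.4, 146.7]
tool_rot: [-3.13, 0.006, -1.447]
force: [2.9, 0.5, -9.0]
width: 12.9
```

arm_command(rot=[[0,0,0],[0,0,0],[0,0,0],[0,0,0],[0,0,0]], slide=[[0,0,0],[0,0,0],[0,0,0],[0,0,0],[0,0,0]], gripper=[20,40,40,40,40])

```text
clock: 14.82
eef_pos: [554.8, 33.3, 148.4]
tool_rot: [-3.129, 0.006, -1.45]
force: [0.1, 0.5, -1.0]
width: 40.1
```

arm_command(rot=[[0,0,0],[0,0,0],[0,0,0],[0,0,0],[0,0,0]], slide=[[0,0,10],[0,0,20],[0,0,25],[0,0,30],[0,0,20]], gripper=[40,40,40,40,40])

```text
clock: 15.23
eef_pos: [550.5, 32.9, 255.2]
tool_rot: [-3.14, 0.007, -1.451]
force: [1.3, -0.3, 0.2]
width: 39.7
```

arm_command(rot=[[0,0,0],[0,0,0],[0,0,0],[0,0,0]], slide=[[-30,0,5],[-35,0,5],[-20,0,0],[0,0,0]], gripper=[40,40,40,40])

```text
clock: 15.57
eef_pos: [467.3, 33.0, 274.4]
tool_rot: [-3.124, 0.007, -1.452]
force: [-1.5, -0.3, -1.0]
width: 39.8
```

```bash
python3 snap.py g; python3 - <<'E'
from h import *
f=np.load("pics/g_wrist.npz");c=(f['K'],f['D'],f['t'],f['R']);im=f['im'].astype(int);d=f['d']
v,u=np.nonzero((im[...,0]>120)&(im[...,1]<50)&(d>0));P=unproj("wrist",np.c_[u,v],d[v,u],c)
P=P[(abs(P[:,2]-135)<20)]
A=np.c_[P[:,:2],np.ones(len(P))];k=np.linalg.lstsq(A,P[:,2],rcond=None)[0];print("lid plane",k,"z",np.median(P[:,2]))
E
```

```text
15.5667 [467.3324657   33.03715931 274.37287422] [-3.12397745  0.00677176 -1.45165428] [-1.52527162 -0.27616426 -0.97559146] 39.763562469489386
lid plane [-4.30136114e-04  1.20038450e-04  1.32100271e+02] z 131.86000879329185
```

View pics/g.png

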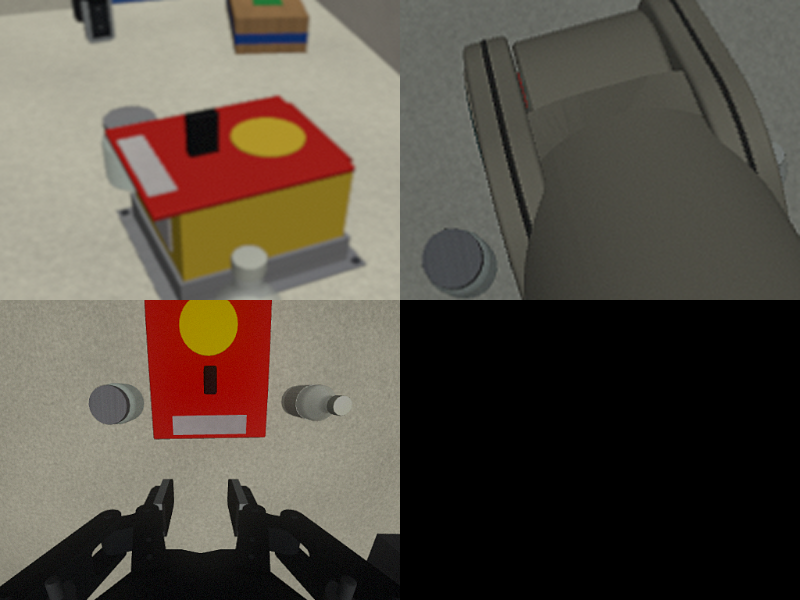

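The lid is flat and shut in the side panel, and the gripper is clear. The bottle at (315,402) and the jar at (110,403) in the wrist panel are undisturbed.

arm_command(rot=[[0,0,0],[0,0,0],[0,0,0]], slide=[[0,0,0],[0,0,0],[0,0,0]], gripper=[40,40,40])

```text
clock: 15.97
eef_pos: [475.0, 33.3, 274.1]
tool_rot: [-3.118, 0.007, -1.452]
force: [-0.0, 0.5, -0.4]
width: 40.2
```

```bash
python3 -c "
from cell import ctrl; print(ctrl.finish_job())"
```

```text
the job is handed in; nothing more can be done
None
```

I pressed the lid shut, proved the catch with a pull on the lug and let go. I handed the job in at about 16 s; no verdict is reported.

- **Pressing:** The catch gave way after about 16 N. Against the stop I pressed with up to about 20 N, under the 25 N limit.
- **Pulling:** The lug had about 6 mm of play. The pull then crept up to 19.4 N at its highest reading, close to the 20 N limit. I eased it back and held about 10.5–12.7 N for just over 3 s.
- **Letting go:** The ease-off was incomplete. The wrist still read about 9 N when the fingers opened, so the arm sprang up by about 2 mm, though the lid stayed shut.
- **Last checks:** The depth picture puts the lid top flat at 131.9 mm, with a tilt of about 0.0004 rad. The gripper is clear with no force on it. The bottle and jar stand upright and look unmoved; I judged that by eye and did not re-measure their positions.

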